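# Pump up the pressure stove and hold its key valve open

### The arm

A 6-joint arm with a two-finger parallel gripper is mounted at the origin on the work surface. World frame = base frame: x ahead of the robot, y to its left, z up, the work surface at z = 0. Lengths are in m, angles in rad, forces in N, time in s.
With the tool pointing down it reaches from about 0.325 to 0.75 m from the base axis. Payload 7.6 kg.
Tool frame: the origin (TCP) lies on the centre line of the jaws, within the pads' length; the fingertips stand 19 mm ahead of it and the grasp point (between the pads) is the TCP; z points along the fingers, y is the direction in which the jaws open and shut (so a half turn about z gives the same grasp; the last joint's range is limited). The gripper opens to 85 mm and grips with 20 to 120 N. Pads are 22 mm wide; open, the fingers measure 114 mm over their backs; the gripper's body (76 mm by 85 mm) begins 54 mm behind the grasp point. The pads swing forward as they close: fully open they stand 13 mm farther back than shut.
Start: joints at [-1.25, 0.052, 1.401, -0, 1.689, -0.07], TCP at [0.2, -0.485, 0.25] pointing down, gripper open.
Joint ranges: [-2.9, 2.9], [-0.91, 2.17], [0.12, 2.37], [-1.06, 4.2], [0.26, 2.73], [-2.93, 2.93]. Speed limits (rad/s): [2.57, 2.57, 3.01, 3.14, 3.14, 3.14].

### API

Orientations are given as a rotation vector (axis times angle).
In Python, from cell import arm gives the robot as it stands.
- The arm moves only by the tool carry_out, never from a script. Its argument "steps" is a list of rows, each a list of 4 numbers: the shift along the tool's x, y, z in m, then the turn about the tool's z in degrees. In form: [[tx, ty, tz, roll], ...]. A call has exactly 5 rows; each row is the pose to reach, as a shift and turn from the pose commanded when the call began, along the tool's axes at that moment; what a row does not reach only later rows make up. A row lasts 1/12 s, in which the tool goes at most 41.7 mm and 7.16 degrees, less where a joint would pass 70% of its speed; a pose out of reach is approached as far as the arm can. A call with a gripper value outside its range is refused whole. "claw" is the finger opening in m, from 0 to 0.0854, set as the call begins (left out, the last holds). The fingers move at their own pace and stop on an object; "squeeze" is the grip in N (left out, the last holds). Time passes only in rows, so rows that repeat a pose let the fingers close, or fill a call up. It gives the time, the measured TCP pose, the force and the opening at its end, in the units of the state.
- arm.state(): the state, without advancing time (a new reading comes with each control period).
- arm.read_camera(name): name is "scene" or "top" or "wrist"; returns (picture, depth): 400x640x3 uint8, blue, green, red; 400x640 float32, m along the optical axis (not along the pixel's ray), 0 where there is no reading.
- arm.camera_info(name): a dict with "camera_matrix" (3x3 intrinsics, pixels), "dist_coeffs" ([k1, k2, p1, p2, k3] as OpenCV has them; the pictures are not rectified), "origin" and "rotation" of the camera in the world; the wrist camera has in their place "hand_eye" (4x4, takes a point from camera to tool coordinates, whose origin is the TCP and whose axes are the flange's). Camera axes: x right, y down, z forward; pixel columns grow to the right and rows downward; lengths in m; the calibration is good to about 2 mm. A picture is of the moment at which its call begins: read the wrist's pose just before it. camera_info takes no time and is no camera call.
- arm.finish_job(): hands the job in, once; it reports no verdict.
The state is a dict: "time": time; "qpos": joint angles; "dq": joint speeds; "effort": joint torques, N m; "tcp_pos": TCP position; "ee_rot": TCP orientation; "wrist_force": force on the tool from outside, world axes, zero at the start; "wrist_torque": the same for the moment, N m; "gripper_width": opening from 0.0 (shut) to 1.0 (fully open).
Only numpy, scipy, OpenCV 4.12 (cv2) and the standard library are available. Lean on these libraries where they do the work, as an engineer would, in place of code of your own. Each camera call takes 0.05 s, during which the arm holds its last target. There are 200 camera calls.

### The job

Get the pressure stove ready to light: first pump its sprung hand lever three full strokes, pressing it all the way down and letting it come all the way back up each time. Then take the yellow key from the cup rack, wiggle it past the sticky wafer inside the stove's lock (press lightly while turning it a little clockwise and back) until it sits fully home, turn it clockwise (seen from above) a quarter turn to the stop and finish there, still gripping the key and holding it turned against its spring. Leave the kettle, the clay coffee pot and the mug where they are.

Things in the scene. Friction and masses are not known exactly. Their poses are not given: they have to be found in the camera images.
- stove: Fixed pressure stove on a 230 x 280 mm base plate: red tank along its y axis, top 101 mm high, 35 to 125 mm along +x of the origin, burner ring on it up to 125 mm high. Origin on the counter; front (-x) faces the robot. In its frame the lock axis is at x -30, y +80 mm, the lever's hinge at x +50, y -80 mm. Valve body round the lock: 54 mm across, 99 mm high.
- lever_pad (a point): Middle of the flat top face of the black palm pad at the free end of the pump lever. The pad is 60 mm wide (along the stove's y) and 45 mm long, 160 mm from the hinge, meant to be pressed down from above. At rest it is 192 mm above the counter, fully pressed 97 mm.
- lever_hinge (a point): Hinge of the pump lever, 135 mm above the counter; the hinge line runs along the stove's y axis and the lever reaches from it towards the stove's -x (towards the robot).
- pump_lever (a joint): Angle of the pump lever, rad: 0 at rest, 0.6 pressed to its lower stop. At 0 the lever rises 0.3 rad above level towards the pad, at 0.6 it dips 0.3 rad. A full stroke goes past 0.5 and back under 0.08. A spring lifts it again when let up; pressing takes about 2 N at the start and 6 N at the bottom.
- lock_mouth (a point): Middle of the keyway in the top face of the 26 mm square brass plug, 100 mm above the counter: slot 15.6 mm along this frame's x, 5.6 mm along y, chamfered 2 mm; z up; turns with the plug. 18 mm down a sticky wafer with an equal slot, turned 0.3 to 0.6 rad clockwise of the plug at the start, stops the blade until key and plug are turned to match; press under 8 N or the wafer is dragged along.
- start_valve (a joint): Turn of the lock plug, rad: 0 at rest, growing clockwise seen from above, stop at 1.5 (the quarter turn). The key turns it; a spring turns it back when the key is let go (0.015 N m at rest, 0.09 at the stop; the wafer's friction adds 0.05). The key has about 0.1 rad of play in the slot, so the hand turns some 0.1 to 0.25 rad further than the plug.
- key_grip (a point): Centre of the key's yellow bow: 32 mm along x, 12 mm thick along y, 40 mm high along z. The key (about 60 g) stands upright, blade down, in the dark block of the cup rack, this point 103 mm above the counter; lift it 40 mm straight up to clear. The blade, 14 mm wide along x, 4 mm thick, blunt-nosed, ends 75 mm below this point and fits the lock either way round.
- key_collar (a point): Centre of the underside of the key's brass collar (20 mm across), 41 mm below the centre of the bow and 34 mm above the tip of the blade, same axes as the bow. The key is fully home when the collar rests on the plug's top face, this point then meeting the lock mouth.
- key: The key as a whole; origin at the tip of the blade, 75 mm below the centre of the bow, z up along the key, x along the width of blade and bow.
- cup_rack: Fixed wooden cup rack, board 120 x 210 x 18 mm, origin on the counter under its middle. The key's block (50 x 50 mm, top 53 mm high) is at x 0, y -65 mm in its frame; two short pegs at y +10 (68 mm high) and two upturned white cups at y +70 (65 mm high).
- kettle: Bystander: aluminium kettle, 160 mm across, 185 mm high, origin under its middle.
- jebena: Bystander: round clay coffee pot, 116 mm across, 165 mm high, origin under its middle.
- mug: Bystander: blue mug, 76 mm across, 80 mm high, origin under its middle.
Things that resemble listed ones, but are neither listed nor needed, are in the scene too. There is more than one size of the cup_rack; the job needs the larger.

How it is judged:
By the outcome, as a careful person would: the job done as asked, in the order asked, and still so for the second after the job is handed in, while the arm keeps its last pose, push and grip.
It also fails if it takes over 70 s, if anything falls off the work surface, if the arm or the gripper's body presses on something with over 40 N, if the wrist force passes 120 N, or if a joint passes its speed limit or range.

## Working session

There is one attempt and no reset: what is moved stays moved. The work goes in short steps, Python scripts to look and compute and a tool call to move; the robot and the scene stay as the last step left them, time stands still between calls to the robot, and variables do not carry over. Pictures are saved under pics/ and viewed, about 8 in all and at most 12, crops included, and the job is handed in when it is done.

Besides the shell and the picture viewer there is one more tool, called as name(argument=value, ...), one argument or row to a line, values as JSON. carry_out: Moves the arm, as the interface text tells. Its arguments: {"type":"object","properties":{"steps":{"type":"array","items":{"type":"array","items":{"type":"number"}}},"claw":{"type":"number"},"squeeze":{"type":"number"}},"required":["steps"]}

```bash
mkdir -p pics; ls
cat > h.py <<'E'
import numpy as np, cv2
from scipy.spatial.transform import Rotation as R
from cell import arm
def cam(n):
    i=arm.camera_info(n);K=np.array(i["camera_matrix"]);D=np.array(i["dist_coeffs"])
    if "hand_eye" in i:
        s=arm.state();T=np.eye(4);T[:3,:3]=R.from_rotvec(s["ee_rot"]).as_matrix();T[:3,3]=s["tcp_pos"]
        T=T@np.array(i["hand_eye"])
    else:
        T=np.eye(4);r=np.array(i["rotation"]);T[:3,:3]=r if r.shape==(3,3) else R.from_rotvec(r).as_matrix();T[:3,3]=i["origin"]
    return K,D,T
def ray(c,uv,z):
    K,D,T=c;p=cv2.undistortPoints(np.array(uv,float).reshape(-1,1,2),K,D).reshape(-1,2)
    d=np.c_[p,np.ones(len(p))]@T[:3,:3].T
    return T[:3,3]+d*((z-T[2,3])/d[:,2])[:,None]
def pts(c,dep):
    K,D,T=c;h,w=dep.shape;g=np.stack(np.meshgrid(np.arange(w),np.arange(h)),-1).reshape(-1,1,2).astype(float)
    p=cv2.undistortPoints(g,K,D).reshape(-1,2)
    return ((np.c_[p,np.ones(len(p))]*dep.reshape(-1,1))@T[:3,:3].T+T[:3,3]).reshape(h,w,3)
E
python3 - <<'E'
from h import *
for n in ["top","scene"]:
    c=cam(n);im,d=arm.read_camera(n);np.savez(f"{n}.npz",im=im,d=d);cv2.imwrite(f"pics/{n}0.png",im);print(n,c[2].round(3))
s=arm.state();print(s)
E
```

```text
pics
top [[-0.016 -0.994  0.106  0.442]
 [-1.     0.015 -0.012  0.013]
 [ 0.01  -0.106 -0.994  1.256]
 [ 0.     0.     0.     1.   ]]
scene [[ 0.069  0.63  -0.774  1.883]
 [ 0.998 -0.046  0.052 -0.08 ]
 [-0.003 -0.775 -0.632  1.185]
 [ 0.     0.     0.     1.   ]]
{'time': 0.1, 'qpos': array([-1.25034898e+00,  5.27863702e-02,  1.40157158e+00, -3.34012871e-06,
        1.68855298e+00, -7.03013114e-02]), 'dq': array([-1.91863025e-03, -8.75504354e-05, -2.36595962e-03,  2.92695734e-04,
        1.33562476e-03,  6.28457463e-05]), 'effort': array([ 1.28120337e-03, -3.82582140e+01, -3.60985565e+01, -1.06332907e-04,
        4.82253716e-03, -1.32394413e-05]), 'tcp_pos': array([ 0.19991485, -0.4852167 ,  0.24957608]), 'ee_rot': array([-3.08054149e+00, -6.09634732e-01,  2.63379253e-04]), 'wrist_force': array([-0.63246158,  0.48636755, -0.51167849]), 'wrist_torque': array([-0.01031173,  0.00858125, -0.02969393]), 'gripper_width': 0.9958042325625918}
```

View pics/top0.png

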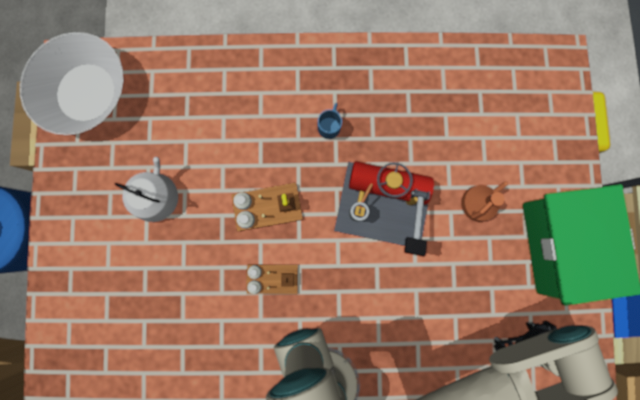

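View pics/scene0.png

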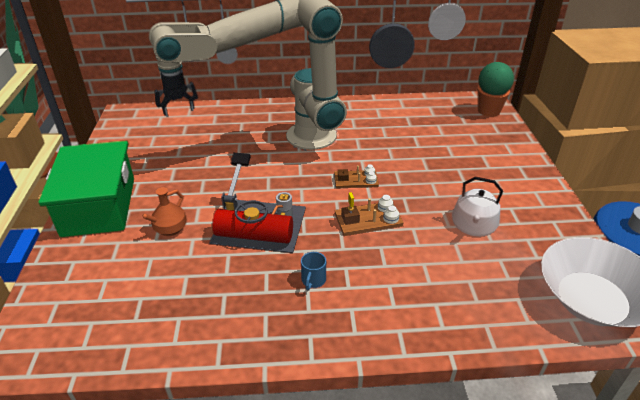

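The top view shows the stove at about (385,203), with the lever pad at (416,246), the lock (white ring) at (360,211) and the larger rack at (268,208) holding the yellow key at (287,201). Lookalikes are the smaller rack at (273,279), which has no key, and the orange handle by the lock at (365,190). The kettle is at (150,197), the clay pot at (484,203) and the mug at (330,124). I'm choosing the key at (287,201) and will measure it and check a crop.

Run:
```python
from h import *
f=np.load("top.npz");im,d=f["im"],f["d"];c=cam("top");P=pts(c,d)
hsv=cv2.cvtColor(im,cv2.COLOR_BGR2HSV)
def cc(m,x0,x1,y0,y1):
    o=np.zeros_like(m,bool);o[y0:y1,x0:x1]=m[y0:y1,x0:x1];return o
H,S,V=hsv[...,0],hsv[...,1],hsv[...,2]
def rep(n,m):
    q=P[m];v,u=np.nonzero(m);print(n,m.sum(),"uv",u.mean().round(1),v.mean().round(1),"med",np.median(q,0).round(4),"min",q.min(0).round(3),"max",q.max(0).round(3))
    if m.sum()>5: print("   rect",cv2.minAreaRect(np.c_[u,v].astype(np.float32)))
rep("key",cc((H>20)&(H<35)&(S>150)&(V>90),275,300,190,215))
rep("pad",cc((V<45),400,430,235,258))
rep("redtank",cc(((H<5)|(H>175))&(S>200)&(V>60),340,440,155,205))
b=cc((P[...,2]<.03)&(S<110)&(V<110)&(P[...,2]>.004),330,435,155,255);rep("base",b)
rep("rackboard",cc((P[...,2]>.012)&(P[...,2]<.025),230,305,182,235))
rep("keyblock",cc((P[...,2]>.045)&(P[...,2]<.06),270,305,182,215))
rep("cups",cc((P[...,2]>.055)&(P[...,2]<.07)&(S<60),228,262,185,232))
rep("valve",cc((P[...,2]>.09)&(P[...,2]<.105),345,372,200,222))
a=cv2.resize(im[150:260,225:440],None,fx=3.7,fy=3.7,interpolation=cv2.INTER_CUBIC)
cv2.imwrite("pics/top_crop.png",a)
```

```text
key 74 uv 284.1 199.6 med [0.5656 0.1023 0.1192] min [0.55  0.095 0.019] max [0.596 0.117 0.125]
   rect ((284.0882263183594, 199.35296630859375), (12.369317054748535, 6.305926322937012), 75.96376037597656)
pad 273 uv 415.2 246.0 med [ 0.4248 -0.2563  0.1926] min [ 0.403 -0.286  0.182] max [0.447 0.013 1.256]
   rect ((415.01922607421875, 245.9038543701172), (20.39607810974121, 13.924245834350586), 11.309932708740234)
redtank 1119 uv 384.3 179.8 med [ 0.6204 -0.1666  0.096 ] min [ 0.442 -0.342  0.061] max [0.679 0.013 1.256]
   rect ((391.2825012207031, 182.69607543945312), (81.14374542236328, 26.881977081298828), 12.652557373046875)
base 2842 uv 377.7 215.8 med [ 0.514  -0.1914  0.008 ] min [ 0.426 -0.344  0.004] max [ 0.692 -0.049  0.03 ]
   rect ((383.52398681640625, 205.1968536376953), (87.14463806152344, 69.12931823730469), 12.225123405456543)
rackboard 1704 uv 269.5 206.1 med [0.5501 0.1579 0.0176] min [0.481 0.054 0.012] max [0.631 0.279 0.025]
   rect ((266.1709289550781, 206.33631896972656), (37.829078674316406, 66.99401092529297), 79.91940307617188)
keyblock 205 uv 286.1 202.1 med [0.561  0.0985 0.0522] min [0.539 0.074 0.046] max [0.592 0.13  0.059]
   rect ((285.8243408203125, 201.44595336914062), (16.27549934387207, 16.27549934387207), 80.53767395019531)
cups 200 uv 242.3 209.4 med [0.53   0.2348 0.063 ] min [0.495 0.212 0.055] max [0.59  0.258 0.069]
   rect ((242.0384521484375, 209.1923065185547), (31.378582000732422, 11.374736785888672), 78.69007110595703)
valve 200 uv 359.7 210.5 med [ 0.5296 -0.1194  0.0986] min [ 0.505 -0.144  0.09 ] max [ 0.562 -0.093  0.104]
   rect ((359.4000244140625, 210.80001831054688), (17.8885440826416, 17.8885440826416), 63.43495178222656)
```

View pics/top_crop.png

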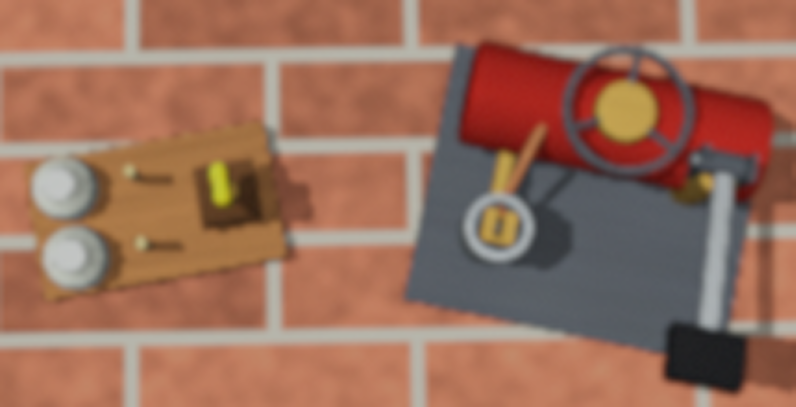

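Only one candidate is a yellow bow standing in a dark block on the larger rack: crop (222,185), which is about (0.566, 0.10, 0.12). The lock ring is at crop (500,227) with its brass plug, and the black pad is at (707,357). The pad measures z=0.193 against 0.192 expected, and the valve top 0.0986 against 0.099. First I'll move over the pad with the jaws shut.

carry_out(
  steps=[
    [0.03,-0.013,0,0],
    [0.06,-0.026,0,0],
    [0.09,-0.039,0,0],
    [0.12,-0.051,0,0],
    [0.15,-0.064,0,0],
  ],
  claw=0,
  squeeze=40,
)

```text
time: 0.52
tcp_pos: [0.315, -0.3678, 0.2499]
ee_rot: [-3.081, -0.609, 0.0]
wrist_force: [0.7, -1.3, 0.1]
gripper_width: 0.301
```

carry_out(
  steps=[
    [0.03,-0.013,0,-7],
    [0.06,-0.026,0,-14],
    [0.09,-0.039,0,-21],
    [0.12,-0.051,0,-28],
    [0.146,-0.062,0,-35],
  ],
)

```text
time: 0.93
tcp_pos: [0.4267, -0.2545, 0.25]
ee_rot: [-2.75, -1.517, 0.0]
wrist_force: [1.2, -1.0, 0.1]
gripper_width: 0.001
```

Run:
```python
from h import *
s=arm.state();print(s["time"],s["tcp_pos"],s["qpos"].round(2),s["wrist_force"].round(2),s["gripper_width"])
M=R.from_rotvec(s["ee_rot"]).as_matrix();print(M.round(3))
f=np.load("top.npz");im=f["im"];c=cam("top")
m=np.zeros(im.shape[:2],bool);m[235:258,400:430]=(im.max(2)<45)[235:258,400:430]
v,u=np.nonzero(m);print(ray(c,[[(u.min()+u.max())/2,(v.min()+v.max())/2],[u.mean(),v.mean()]],.19))
im,d=arm.read_camera("wrist");cv2.imwrite("pics/w0.png",im);np.savez("w0.npz",im=im,d=d,T=cam("wrist")[2])
```

```text
0.9333 [ 0.42673405 -0.25445221  0.24996454] [-0.61 -0.03  1.48  0.    1.69 -0.05] [ 1.21 -1.01  0.1 ] 0.0007306509892731637
[[ 0.533  0.846 -0.   ]
 [ 0.846 -0.533  0.   ]
 [ 0.    -0.    -1.   ]]
[[ 0.42473613 -0.25753091  0.19      ]
 [ 0.42475953 -0.25683577  0.19      ]]
```

View pics/w0.png

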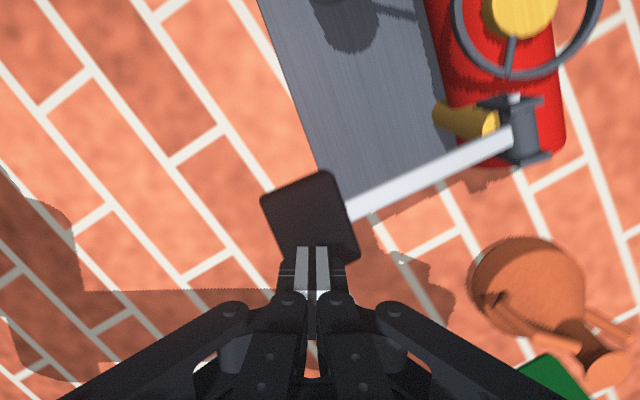

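The wrist view shows the shut fingertips at (312,250) over the black pad, which is centred near (312,217). The lever runs to the hinge at (520,130). I'll press now.

carry_out(
  steps=[
    [0,0,0.03,0],
    [0,0,0.06,0],
    [0,0,0.09,0],
    [0,0,0.115,0],
    [0,0,0.13,0],
  ],
)

```text
time: 1.4
tcp_pos: [0.4256, -0.2559, 0.1185]
ee_rot: [-2.756, -1.508, -0.0]
wrist_force: [2.2, -0.3, 24.9]
gripper_width: 0.003
```

carry_out(
  steps=[
    [0,0,0.002,0],
    [0,0,0.003,0],
    [0,0,0.004,0],
    [0,0,0.004,0],
    [0,0,0.004,0],
  ],
)

```text
time: 1.82
tcp_pos: [0.4261, -0.2562, 0.1187]
ee_rot: [2.755, 1.508, 0.002]
wrist_force: [-5.2, 4.6, 15.5]
gripper_width: -0.001
```

Run:
```python
from h import *
s=arm.state();print(s["time"],s["tcp_pos"],s["wrist_force"],s["wrist_torque"])
c=cam("scene");im,d=arm.read_camera("scene");P=pts(c,d)
m=(im.max(2)<50)&(abs(P[...,0]-.42)<.06)&(abs(P[...,1]+.257)<.05)&(P[...,2]<.15)&(P[...,2]>.05)
q=P[m];print(m.sum(),q.min(0),q.max(0),np.percentile(q[:,2],[5,50,95]))
```

```text
1.8167 [ 0.42610729 -0.25620413  0.11868022] [-5.1639784   4.61167995 15.49899491] [0.83332307 0.88118345 0.05278651]
137 [ 0.40795014 -0.28784833  0.082524  ] [ 0.4580391  -0.22625704  0.14999603] [0.08944621 0.10015709 0.14877214]
```

The lever is on its stop: TCP 0.1187, so the tip is at 0.0997, and the force is 15 N. I'll release, then repeat twice.

carry_out(
  steps=[
    [0,0,-0.03,0],
    [0,0,-0.06,0],
    [0,0,-0.09,0],
    [0,0,-0.12,0],
    [0,0,-0.134,0],
  ],
)

```text
time: 2.28
tcp_pos: [0.4263, -0.2566, 0.2545]
ee_rot: [2.752, 1.506, 0.004]
wrist_force: [0.1, -0.5, 0.4]
gripper_width: -0.002
```

```bash
cat > pad.py <<'E'
from h import *
s=arm.state();print(s["time"],s["tcp_pos"],s["wrist_force"])
c=cam("top");im,d=arm.read_camera("top");P=pts(c,d)
w=np.zeros(im.shape[:2],bool);w[225:265,395:435]=1
m=w&(im.max(2)<50)&(P[...,2]<.21)&(P[...,2]>.05);q=P[m];print(m.sum(),np.median(q,0),np.percentile(q[:,2],[5,95]))
E
python3 pad.py
```

```text
2.2833 [ 0.42625285 -0.25664566  0.25447794] [ 0.0968096  -0.51264804  0.35589725]
120 [ 0.43291023 -0.24115833  0.19041072] [0.18529833 0.19771232]
```

carry_out(
  steps=[
    [0,0,0.03,0],
    [0,0,0.06,0],
    [0,0,0.09,0],
    [0,0,0.118,0],
    [0,0,0.132,0],
  ],
)

```text
time: 2.75
tcp_pos: [0.4254, -0.2559, 0.116]
ee_rot: [-2.755, -1.508, -0.0]
wrist_force: [-3.2, 3.7, 55.4]
gripper_width: 0.002
```

carry_out(
  steps=[
    [0,0,0.001,0],
    [0,0,0.002,0],
    [0,0,0.002,0],
    [0,0,0.002,0],
    [0,0,0.002,0],
  ],
)

```text
time: 3.17
tcp_pos: [0.4253, -0.256, 0.1181]
ee_rot: [-2.755, -1.508, 0.001]
wrist_force: [-10.4, 5.7, 19.4]
gripper_width: -0.001
```

carry_out(
  steps=[
    [0,0,-0.03,0],
    [0,0,-0.06,0],
    [0,0,-0.09,0],
    [0,0,-0.12,0],
    [0,0,-0.134,0],
  ],
)

```text
time: 3.58
tcp_pos: [0.4261, -0.2565, 0.2536]
ee_rot: [2.753, 1.506, 0.003]
wrist_force: [1.2, 0.2, -0.9]
gripper_width: 0.001
```

```bash
python3 pad.py
```

```text
3.5833 [ 0.42614431 -0.25653782  0.25356007] [ 1.21486388  0.20958529 -0.93119569]
119 [ 0.43288474 -0.24123837  0.19046007] [0.18419692 0.19774102]
```

carry_out(
  steps=[
    [0,0,0.03,0],
    [0,0,0.06,0],
    [0,0,0.09,0],
    [0,0,0.118,0],
    [0,0,0.132,0],
  ],
)

```text
time: 4.05
tcp_pos: [0.4253, -0.2558, 0.1156]
ee_rot: [-2.755, -1.508, -0.0]
wrist_force: [-5.4, 5.7, 60.4]
gripper_width: -0.001
```

carry_out(
  steps=[
    [0,0,0.001,0],
    [0,0,0.002,0],
    [0,0,0.002,0],
    [0,0,0.002,0],
    [0,0,0.002,0],
  ],
)

```text
time: 4.47
tcp_pos: [0.4252, -0.2558, 0.1178]
ee_rot: [-2.755, -1.508, 0.001]
wrist_force: [-10.4, 6.6, 22.2]
gripper_width: -0.004
```

carry_out(
  steps=[
    [0,0,-0.03,0],
    [0,0,-0.06,0],
    [0,0,-0.09,0],
    [0,0,-0.12,0],
    [0,0,-0.134,0],
  ],
)

```text
time: 4.88
tcp_pos: [0.426, -0.2565, 0.2528]
ee_rot: [2.753, 1.507, 0.002]
wrist_force: [-0.5, -0.3, 0.1]
gripper_width: -0.0
```

```bash
python3 pad.py
```

```text
4.8833 [ 0.42602292 -0.25646482  0.25281135] [-0.54770619 -0.33662909  0.13827769]
120 [ 0.43293045 -0.24097253  0.19088146] [0.18445315 0.19702297]
```

The pad came back to rest (z≈0.191) after each of the three strokes. Now I'll raise the arm, roll it and look at the lock.

carry_out(
  steps=[
    [0.02,0,-0.03,-7],
    [0.05,0.004,-0.05,-14],
    [0.09,0.008,-0.06,-21],
    [0.13,0.012,-0.06,-28],
    [0.171,0.015,-0.06,-35],
  ],
  claw=0.045,
)

```text
time: 5.35
tcp_pos: [0.5313, -0.119, 0.3087]
ee_rot: [-2.168, -2.272, 0.001]
wrist_force: [1.1, -1.0, -1.0]
gripper_width: 0.528
```

carry_out(
  steps=[
    [0,0,0,-7],
    [0,0,0,-14],
    [0,0,0,-21],
    [0,0,0,-28],
    [0,0,0,-35],
  ],
)

```text
time: 5.77
tcp_pos: [0.5303, -0.12, 0.3073]
ee_rot: [-1.382, -2.817, 0.001]
wrist_force: [0.2, 0.0, 0.2]
gripper_width: 0.529
```

carry_out(
  steps=[
    [0,0,0,-7],
    [0,0,0,-14],
    [0,0,0,-21],
    [0,0,0,-28],
    [0,0,0,-35],
  ],
)

```text
time: 6.18
tcp_pos: [0.5302, -0.1202, 0.3074]
ee_rot: [-0.471, -3.102, -0.001]
wrist_force: [0.5, -0.0, -0.1]
gripper_width: 0.526
```

Run:
```python
from h import *
s=arm.state();print(s["time"],s["tcp_pos"],s["qpos"].round(2),R.from_rotvec(s["ee_rot"]).as_matrix().round(3))
im,d=arm.read_camera("wrist");cv2.imwrite("pics/w1.png",im);T=cam("wrist")[2];np.savez("w1.npz",im=im,d=d,T=T);print(T.round(3))
```

```text
6.1833 [ 0.53022319 -0.1201936   0.30735655] [-0.29  0.1   1.24 -0.    1.81 -1.56] [[-0.955  0.297 -0.004]
 [ 0.297  0.955  0.001]
 [ 0.004 -0.    -1.   ]]
[[ 0.29   0.907  0.306  0.451]
 [ 0.957 -0.275 -0.092 -0.096]
 [ 0.     0.319 -0.948  0.432]
 [ 0.     0.     0.     1.   ]]
```

View pics/w1.png

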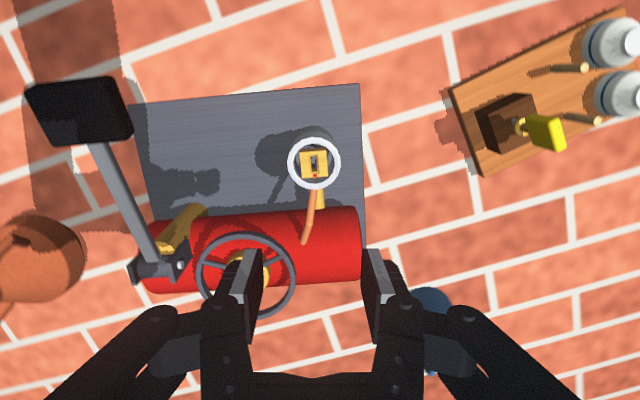

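The wrist view shows the lock ring at (314,163) with its brass plug and dark slot, roughly upright in the image. The key bow is at (547,133) in its block at (505,122). I'll measure both.

```bash
cat > lock.py <<'E'
from h import *
def ang(a,b): return np.degrees(np.arctan2(*(b-a)[[1,0]]))
def lock(im,K,D,T,roi):
    x0,x1,y0,y1=roi;c=(K,D,T);S=im[y0:y1,x0:x1];k=8
    B=cv2.resize(S,None,fx=k,fy=k,interpolation=cv2.INTER_CUBIC);h=cv2.cvtColor(B,cv2.COLOR_BGR2HSV)
    up=lambda p:(np.array(p,float)+.5)/k-.5+[x0,y0]
    big=lambda m:max(cv2.findContours(m.astype(np.uint8),cv2.RETR_EXTERNAL,cv2.CHAIN_APPROX_NONE)[0],key=cv2.contourArea)
    w=big((h[...,1]<50)&(h[...,2]>150));e=ray(c,up(w[:,0]),.099)[:,:2].astype(np.float32);r=cv2.fitEllipse(e);print("ring",r)
    b=big((h[...,0]>12)&(h[...,0]<32)&(h[...,1]>110)&(h[...,2]>110))
    pb=ray(c,up(b[:,0]),.1)[:,:2].astype(np.float32);rb=cv2.minAreaRect(pb);print("plug",rb)
    m=np.zeros(B.shape[:2],np.uint8);cv2.drawContours(m,[b],-1,1,-1)
    s=big((m>0)&(h[...,2]<100));ps=ray(c,up(s[:,0]),.1)[:,:2].astype(np.float32);print("slot",cv2.minAreaRect(ps))
if __name__=="__main__":
    f=np.load("w1.npz");K,D,_=cam("wrist");T=f["T"];im=f["im"];lock(im,K,D,T,(280,350,130,195))
    P=pts((K,D,T),f["d"]);h=cv2.cvtColor(im,cv2.COLOR_BGR2HSV)
    print("ringtop z",np.median(P[150:175,295:334,2][(h[150:175,295:334,1]<50)&(h[150:175,295:334,2]>150)]))
    m=(h[...,0]>24)&(h[...,0]<36)&(h[...,1]>130)&(h[...,2]>60);m[:,:500]=0
    v,u=np.nonzero(m);q=P[m];print(m.sum(),q.min(0),q.max(0),np.median(q,0))
    t=q[q[:,2]>np.percentile(q[:,2],90)-.004];t=t[t[:,2]<.126];print("top",len(t),t.mean(0),cv2.minAreaRect(t[:,:2].astype(np.float32)))
    print("block", [cv2.minAreaRect(P[(abs(P[...,2]-.053)<.004)&(P[...,0]<.62)&(P[...,1]<.14)&(P[...,1]>.05)][:,:2].astype(np.float32))])
    print("board", cv2.minAreaRect(P[(abs(P[...,2]-.018)<.004)&(P[...,0]<.66)&(P[...,1]<.3)&(P[...,1]>.03)][:,:2].astype(np.float32)))
E
python3 lock.py
```

```text
ring ((0.5300881266593933, -0.11762651056051254), (0.05306558683514595, 0.05319935455918312), 76.20463562011719)
plug ((0.5296949744224548, -0.11779816448688507), (0.026521963998675346, 0.028117524459958076), 77.75599670410156)
slot ((0.5309402346611023, -0.11794480681419373), (0.004828952718526125, 0.011556715704500675), 76.44449615478516)
ringtop z 0.09864972559133095
876 [ 0.45140034 -0.09595865  0.00123714] [0.62094141 0.19066017 0.43171132] [0.55966808 0.09873254 0.11881385]
top 412 [0.5617784  0.10201552 0.12304515] ((0.5625495314598083, 0.10248126089572906), (0.03033372387290001, 0.01234488096088171), 8.565389633178711)
block [((0.5639790296554565, 0.10307219624519348), (0.05112026259303093, 0.05098286643624306), 8.978743553161621)]
board ((0.5528098344802856, 0.1668677181005478), (0.12059099972248077, 0.21131658554077148), 9.893953323364258)
```

Everything agrees. The lock is at (0.530,−0.118), yaw about −12.3°, with the ring at 53 mm and z 0.0986. The key is at (0.5635,0.1028), yaw about 9.3°, and the block, board and bow are consistent with each other. I'll move over the key.

carry_out(
  steps=[
    [0.006,0.04,0,-6],
    [0.012,0.08,0,-12],
    [0.018,0.12,0,-18],
    [0.025,0.16,0,-22],
    [0.031,0.2,0,-26.6],
  ],
)

```text
time: 6.65
tcp_pos: [0.5611, 0.0816, 0.3081]
ee_rot: [0.246, -3.129, 0.0]
wrist_force: [0.8, -0.1, -0.4]
gripper_width: 0.525
```

carry_out(
  steps=[
    [-0.004,0.012,0.02,0],
    [-0.0077,0.022,0.04,0],
    [-0.0077,0.022,0.07,0],
    [-0.0077,0.022,0.1,0],
    [-0.0077,0.022,0.12,0],
  ],
)

```text
time: 7.07
tcp_pos: [0.5639, 0.1029, 0.1846]
ee_rot: [0.242, -3.126, 0.001]
wrist_force: [-0.4, 0.8, -0.2]
gripper_width: 0.524
```

```bash
cat > st.py <<'E'
from h import *
s=arm.state();M=R.from_rotvec(s["ee_rot"]).as_matrix()
print(s["time"],s["tcp_pos"].round(4),"yaw",np.degrees(np.arctan2(M[1,0],M[0,0])).round(2),"F",s["wrist_force"].round(1),"T",s["wrist_torque"].round(3),"q6",s["qpos"][5].round(2),"w",s["gripper_width"].round(3),"tilt",M[:2,2].round(4))
E
python3 - <<'E'
from st import *
im,d=arm.read_camera("wrist");c=cam("wrist");np.savez("w2.npz",im=im,d=d,T=c[2]);cv2.imwrite("pics/w2.png",im)
P=pts(c,d);h=cv2.cvtColor(im,cv2.COLOR_BGR2HSV);m=(h[...,0]>24)&(h[...,0]<36)&(h[...,1]>130)&(h[...,2]>60)
v,u=np.nonzero(m);print(m.sum(),u.min(),u.max(),v.min(),v.max())
q=P[m];t=q[abs(q[:,2]-.123)<.003];print(len(t),cv2.minAreaRect(t[:,:2].astype(np.float32)))
b=(abs(P[...,2]-.053)<.004)&(abs(P[...,0]-.563)<.04)&(abs(P[...,1]-.103)<.04);print(cv2.minAreaRect(P[b][:,:2].astype(np.float32)))
E
```

```text
Traceback (most recent call last):
  File "st.py", line 3, in <module>
    print(s["time"],s["tcp_pos"].round(4),"yaw",np.degrees(np.arctan2(M[1,0],M[0,0])).round(2),"F",s["wrist_force"].round(1),"T",s["wrist_torque"].round(3),"q6",s["qpos"][5].round(2),"w",s["gripper_width"].round(3),"tilt",M[:2,2].round(4))
                                                                                                                                                                                           ^^^^^^^^^^^^^^^^^^^^^^^^
AttributeError: 'float' object has no attribute 'round'
```

```bash
sed -i 's/s\["gripper_width"\].round(3)/round(s["gripper_width"],3)/' st.py
python3 - <<'E'
from st import *
im,d=arm.read_camera("wrist");c=cam("wrist");np.savez("w2.npz",im=im,d=d,T=c[2]);cv2.imwrite("pics/w2.png",im)
P=pts(c,d);h=cv2.cvtColor(im,cv2.COLOR_BGR2HSV);m=(h[...,0]>24)&(h[...,0]<36)&(h[...,1]>130)&(h[...,2]>60)
v,u=np.nonzero(m);print(m.sum(),u.min(),u.max(),v.min(),v.max())
q=P[m];t=q[abs(q[:,2]-.123)<.003];print(len(t),cv2.minAreaRect(t[:,:2].astype(np.float32)))
b=(abs(P[...,2]-.053)<.004)&(abs(P[...,0]-.563)<.04)&(abs(P[...,1]-.103)<.04);print(cv2.minAreaRect(P[b][:,:2].astype(np.float32)))
E
```

```text
7.0667 [0.5639 0.1029 0.1846] yaw -171.15 F [-0.4  0.8 -0.2] T [-0.028  0.016 -0.037] q6 -1.61 w 0.524 tilt [-0.0064 -0.0009]
710 302 320 184 249
56 ((0.5624687075614929, 0.10206997394561768), (0.028690723702311516, 0.007903764955699444), 10.259635925292969)
((0.5629977583885193, 0.10251928120851517), (0.049943894147872925, 0.05020151287317276), 8.97569465637207)
```

View pics/w2.png

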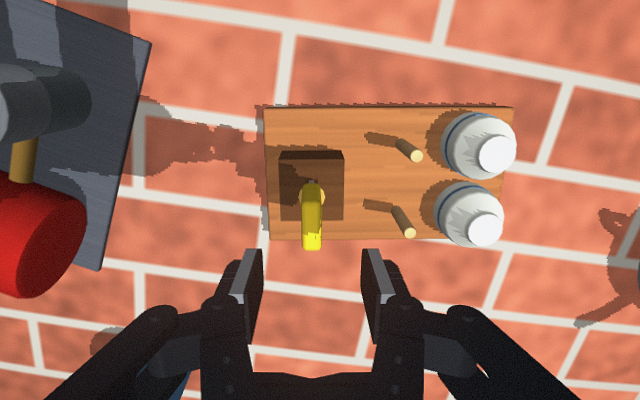

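The wrist view shows the bow at (312,215) centred between the open jaws (pads at x≈245 and 375) and aligned with the tool. I'll descend and grip.

carry_out(
  steps=[
    [0,0,0.02,0],
    [0,0,0.04,0],
    [0,0,0.06,0],
    [0,0,0.075,0],
    [0,0,0.087,0],
  ],
)

```text
time: 7.53
tcp_pos: [0.5647, 0.1025, 0.101]
ee_rot: [0.242, -3.129, 0.0]
wrist_force: [0.0, 0.5, -0.1]
gripper_width: 0.526
```

carry_out(
  steps=[
    [0,0,0,0],
    [0,0,0,0],
    [0,0,0,0],
    [0,0,0,0],
    [0,0,0,0],
  ],
  claw=0,
  squeeze=60,
)

```text
time: 7.95
tcp_pos: [0.5661, 0.1028, 0.1044]
ee_rot: [-0.246, 3.13, -0.0]
wrist_force: [-0.5, -0.1, -0.3]
gripper_width: 0.133
```

```bash
python3 st.py
```

```text
7.95 [0.5661 0.1028 0.1044] yaw -171.02 F [-0.5 -0.1 -0.3] T [0.009 0.    0.   ] q6 -1.61 w 0.133 tilt [0.0019 0.0001]
```

Gripped: 11.4 mm opening and no stray force. I'll lift straight up.

carry_out(
  steps=[
    [0,0,-0.015,0],
    [0,0,-0.035,0],
    [0,0,-0.06,0],
    [0,0,-0.09,0],
    [0,0,-0.115,0],
  ],
)

```text
time: 8.37
tcp_pos: [0.5657, 0.1028, 0.2209]
ee_rot: [-0.246, 3.13, -0.0]
wrist_force: [0.0, 0.2, -0.2]
gripper_width: 0.132
```

carry_out(
  steps=[
    [0,0,0,0],
    [0,0,0,0],
    [0,0,0,0],
    [0,0,0,0],
    [0,0,0,0],
  ],
)

```text
time: 8.78
tcp_pos: [0.5651, 0.1027, 0.2167]
ee_rot: [0.246, -3.129, 0.0]
wrist_force: [0.6, -0.1, -0.4]
gripper_width: 0.131
```

Run:
```python
from st import *
im,d=arm.read_camera("wrist");c=cam("wrist");np.savez("w3.npz",im=im,d=d,T=c[2]);cv2.imwrite("pics/w3.png",im[120:320,200:440].repeat(3,0).repeat(3,1))
i=arm.camera_info("wrist");print(np.array(i["hand_eye"]).round(4))
```

```text
8.7833 [0.5651 0.1027 0.2167] yaw -171.01 F [ 0.6 -0.1 -0.4] T [-0.056 -0.009  0.016] q6 -1.61 w 0.131 tilt [-0.0026 -0.0004]
[[-4.000e-04 -9.464e-01 -3.230e-01  8.280e-02]
 [ 1.000e+00 -5.000e-04  2.000e-04  2.000e-04]
 [-3.000e-04 -3.230e-01  9.464e-01 -1.239e-01]
 [ 0.000e+00  0.000e+00  0.000e+00  1.000e+00]]
```

View pics/w3.png

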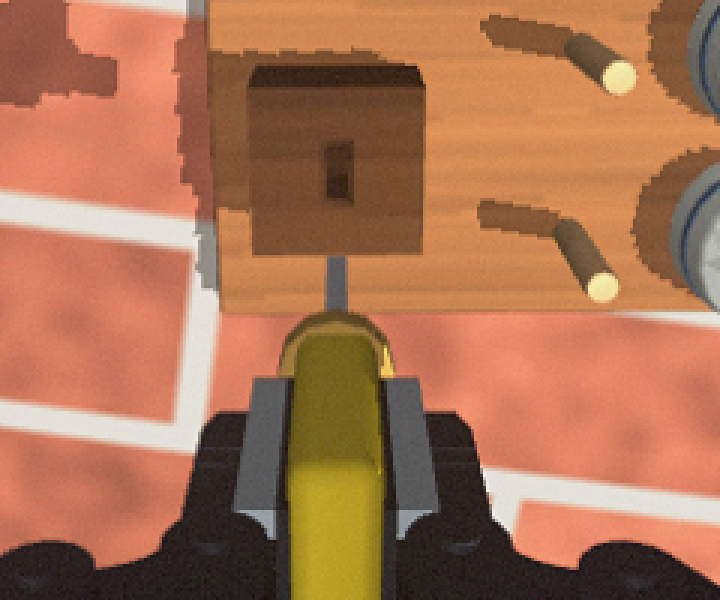

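The crop shows the key clear of the block, gripped square. The block's empty slot is at crop (339,173), i.e. px (313,178), with the blade tip just below it. That slot gives the key's offset in the hand.

Run:
```python
from h import *
f=np.load("w3.npz");K,D,_=cam("wrist");c=(K,D,f["T"]);im=f["im"]
x0,y0,k=300,160,8
B=cv2.resize(im[y0:196,x0:328],None,fx=k,fy=k,interpolation=cv2.INTER_CUBIC);g=cv2.cvtColor(B,cv2.COLOR_BGR2GRAY)
t,m=cv2.threshold(g,0,1,cv2.THRESH_BINARY_INV+cv2.THRESH_OTSU)
b=max(cv2.findContours(m,cv2.RETR_EXTERNAL,cv2.CHAIN_APPROX_NONE)[0],key=cv2.contourArea)
px=(b[:,0]+.5)/k-.5+[x0,y0];print(t,px.min(0),px.max(0))
p=ray(c,px,.053);r=cv2.minAreaRect(p[:,:2].astype(np.float32));print("slot",r)
g0=np.array([.5661,.1028]);M=np.radians(-171.02);Rm=np.array([[np.cos(M),np.sin(M)],[np.sin(M),-np.cos(M)]]) # tool->world cols x,y
o=Rm.T@(np.array(r[0])-g0);print("o tool",o)
y=np.radians(167.7);Rl=np.array([[np.cos(y),np.sin(y)],[np.sin(y),-np.cos(y)]])
tgt=np.array([.5302,-.1178])-Rl@o;print("tcp over lock",tgt)
s=arm.state();print("shift tool now",Rm.T@(tgt-s["tcp_pos"][:2]))
```

```text
68.0 [306.9375 166.3125] [317.5625 188.1875]
slot ((0.565984308719635, 0.10381821542978287), (0.019648654386401176, 0.008995936252176762), 11.000486373901367)
o tool [-4.46596888e-05  1.02379326e-03]
tcp over lock [ 0.52993827 -0.11879078]
shift tool now [ 0.06938017 -0.21325724]
```

carry_out(
  steps=[
    [0.012,-0.036,0,4],
    [0.024,-0.072,0,8],
    [0.035,-0.108,0,13],
    [0.047,-0.144,0,18],
    [0.059,-0.18,0,21.3],
  ],
)

```text
time: 9.25
tcp_pos: [0.5347, -0.0858, 0.2177]
ee_rot: [-0.343, -3.122, -0.0]
wrist_force: [0.1, -0.2, -0.1]
gripper_width: 0.135
```

Run:
```python
from st import *
o=np.array([0,.001]);tgt=np.array([.5302,-.1178])-M[:2,:2]@o;print(M[:2,:2].T@(tgt-s["tcp_pos"][:2]))
```

```text
9.25 [ 0.5347 -0.0858  0.2177] yaw 167.46 F [ 0.1 -0.2 -0.1] T [-0.036 -0.051 -0.001] q6 -1.58 w 0.135 tilt [-0.0009  0.0001]
[-0.00255187 -0.03325588]
```

carry_out(
  steps=[
    [0,-0.015,0,0],
    [-0.0026,-0.033,0,0],
    [-0.0026,-0.033,0,0],
    [-0.0026,-0.033,0,0],
    [-0.0026,-0.033,0,0],
  ],
)

```text
time: 9.67
tcp_pos: [0.531, -0.1165, 0.2179]
ee_rot: [-0.336, -3.123, -0.001]
wrist_force: [-0.4, -0.7, -0.3]
gripper_width: 0.138
```

Run:
```python
from st import *
from lock import lock
im,d=arm.read_camera("wrist");K,D,T=cam("wrist");np.savez("w4.npz",im=im,d=d,T=T);cv2.imwrite("pics/w4.png",im[140:290,220:410].repeat(4,0).repeat(4,1))
i=cv2.projectPoints(np.array([[.5302,-.1178,.1]])@T[:3,:3]-T[:3,3]@T[:3,:3],np.zeros(3),np.zeros(3),K,D)[0];print("lock px",i)
```

```text
9.6667 [ 0.531  -0.1165  0.2179] yaw 167.71 F [-0.4 -0.7 -0.3] T [-0.06   0.031 -0.059] q6 -1.64 w 0.138 tilt [-0.0006  0.0005]
lock px [[[308.75531392 192.88327197]]]
```

View pics/w4.png

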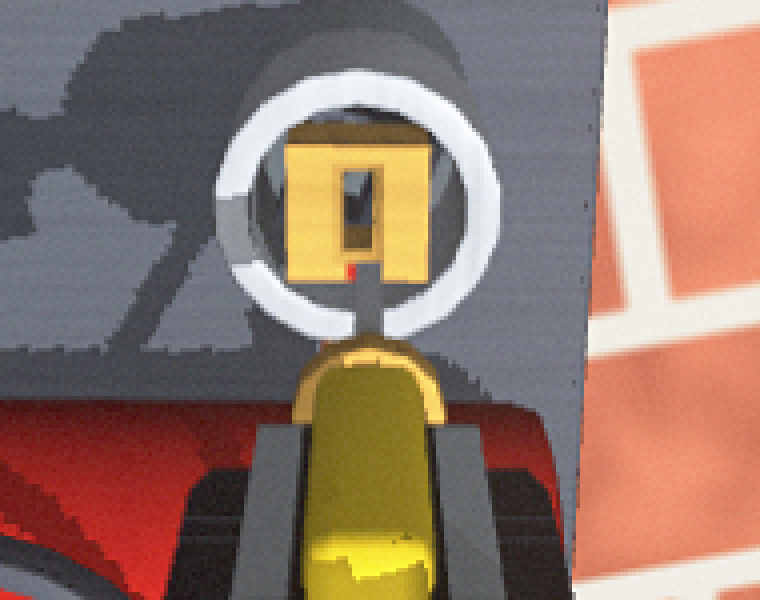

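The crop shows the slot centred at (357,212), i.e. px (309.2,193.0). The blade's leading edge is at (368,263), i.e. px (312.0,205.5), so the blade sits slightly to the slot's right. I'll solve for the offset.

Run:
```python
from st import *
from lock import lock
f=np.load("w4.npz");K,D,_=cam("wrist");T=f["T"]
lock(f["im"],K,D,T,(270,350,150,212))
sl=ray((K,D,T),[[309.1,193.0],[309.2,181.2],[309.2,205]],.1)
t=np.array([.531,-.1165,.2179]);Mm=M
print("slot tool",((sl-t)@Mm)*1000)
# blade tip edge in tool coords at depth z=.0764
zt=.2179-.0764
e=ray((K,D,T),[[312.0,205.5],[309,205.5],[315.2,205.5]],zt);print("tip edge tool",((e-t)@Mm)*1000)
b=ray((K,D,T),[[312.0,215],[309,215],[315.2,215]],zt+.012);print("blade up",((b-t)@Mm)*1000)
```

```text
9.7167 [ 0.531  -0.1162  0.218 ] yaw 167.74 F [-0.4  0.4 -0.4] T [ 0.053 -0.054 -0.042] q6 -1.64 w 0.133 tilt [-0.0005  0.0004]
ring ((0.5290252566337585, -0.11723178625106812), (0.047007299959659576, 0.04923015087842941), 166.57923889160156)
plug ((0.5302104949951172, -0.11769920587539673), (0.026478715240955353, 0.027313917875289917), 77.25167846679688)
slot ((0.5295419096946716, -0.1174282431602478), (0.004916271194815636, 0.014313037507236004), 76.18466186523438)
slot tool [[  0.35364544  -1.21863707 117.89988473]
 [  9.39266689  -1.12087712 117.90462758]
 [ -9.05500439  -1.17090048 117.89498719]]
tip edge tool [[ 6.38736045  0.85087897 76.40356978]
 [ 6.38866498 -0.99470534 76.40308593]
 [ 6.38590893  2.81953507 76.40408588]]
blade up [[ 5.03400259  0.83391669 64.40285701]
 [ 5.03526554 -0.91787507 64.40239776]
 [ 5.0325543   2.70252602 64.40334684]]
```

carry_out(
  steps=[
    [0.0007,-0.002,0.01,0],
    [0.0007,-0.002,0.02,0],
    [0.0007,-0.002,0.03,0],
    [0.0007,-0.002,0.032,0],
    [0.0007,-0.002,0.032,0],
  ],
)

```text
time: 10.13
tcp_pos: [0.5292, -0.1185, 0.1845]
ee_rot: [-0.336, -3.121, -0.001]
wrist_force: [0.0, 0.6, -0.4]
gripper_width: 0.134
```

Run:
```python
from st import *
im,d=arm.read_camera("wrist");K,D,T=cam("wrist");np.savez("w5.npz",im=im,d=d,T=T);cv2.imwrite("pics/w5.png",im[140:260,250:370].repeat(5,0).repeat(5,1))
print(s["tcp_pos"]);s=arm.state();print(s["tcp_pos"])
t=s["tcp_pos"];L=np.array([.5302,-.1177,.1]);print("lock in tool",((L-t)@M*1000).round(2))
```

```text
10.1333 [ 0.5292 -0.1185  0.1845] yaw 167.71 F [ 0.   0.6 -0.4] T [-0.008  0.071  0.034] q6 -1.64 w 0.134 tilt [-0.0029  0.0008]
[ 0.52923753 -0.11846224  0.18450093]
[ 0.52961292 -0.1186391   0.18554   ]
lock in tool [-0.63  1.03 85.54]
```

View pics/w5.png

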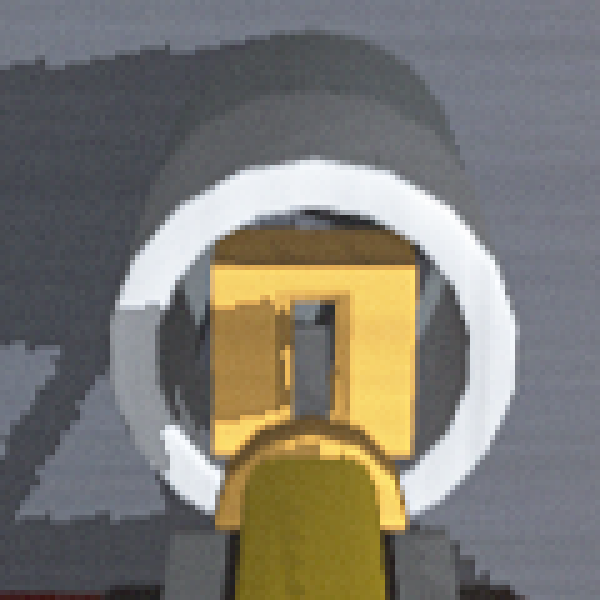

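The crop shows the blade (x 297–333) lined up with the slot (x 290–337), with the tip about 9 mm above it. I'll lower it into the mouth.

carry_out(
  steps=[
    [0,0,0.003,0],
    [0,0,0.006,0],
    [0,0,0.009,0],
    [0,0,0.012,0],
    [0,0,0.014,0],
  ],
)

```text
time: 10.6
tcp_pos: [0.5298, -0.1189, 0.1719]
ee_rot: [-0.337, -3.123, 0.0]
wrist_force: [0.0, -0.3, -0.8]
gripper_width: 0.137
```

```bash
python3 st.py
```

```text
10.6 [ 0.5298 -0.1189  0.1719] yaw 167.69 F [ 0.  -0.3 -0.8] T [0.009 0.051 0.052] q6 -1.64 w 0.137 tilt [-0.0003 -0.    ]
```

No contact force with the tip about 4 mm inside. Continuing down towards the wafer.

carry_out(
  steps=[
    [0,0,0.002,0],
    [0,0,0.004,0],
    [0,0,0.006,0],
    [0,0,0.008,0],
    [0,0,0.01,0],
  ],
)

```text
time: 11.02
tcp_pos: [0.5299, -0.1189, 0.1621]
ee_rot: [0.337, 3.123, -0.0]
wrist_force: [0.2, -0.5, -1.6]
gripper_width: 0.133
```

carry_out(
  steps=[
    [0,0,0.001,0],
    [0,0,0.002,0],
    [0,0,0.003,0],
    [0,0,0.003,0],
    [0,0,0.003,0],
  ],
)

```text
time: 11.43
tcp_pos: [0.5299, -0.1189, 0.1593]
ee_rot: [0.337, 3.123, -0.0]
wrist_force: [-0.8, -0.7, -0.6]
gripper_width: 0.129
```

```bash
python3 st.py
```

```text
11.4333 [ 0.5299 -0.1189  0.1593] yaw 167.69 F [-0.8 -0.7 -0.6] T [ 0.069 -0.013  0.027] q6 -1.64 w 0.129 tilt [ 0.     -0.0001]
```

No contact yet; contact is expected at TCP ≈0.1584. I'll touch the wafer lightly.

carry_out(
  steps=[
    [0,0,0.0003,0],
    [0,0,0.0006,0],
    [0,0,0.0009,0],
    [0,0,0.0012,0],
    [0,0,0.0012,0],
  ],
)

```text
time: 11.85
tcp_pos: [0.5299, -0.1189, 0.1582]
ee_rot: [0.337, 3.123, -0.0]
wrist_force: [0.1, 0.5, 0.1]
gripper_width: 0.133
```

```bash
python3 st.py
```

```text
11.85 [ 0.5299 -0.1189  0.1582] yaw 167.69 F [0.1 0.5 0.1] T [-0.032  0.03   0.071] q6 -1.64 w 0.133 tilt [ 0.0002 -0.0002]
```

carry_out(
  steps=[
    [0,0,0.0003,0],
    [0,0,0.0006,0],
    [0,0,0.0008,0],
    [0,0,0.001,0],
    [0,0,0.001,0],
  ],
)

```text
time: 12.27
tcp_pos: [0.5301, -0.1189, 0.1578]
ee_rot: [0.337, 3.123, -0.0]
wrist_force: [-1.3, 1.2, 4.5]
gripper_width: 0.133
```

carry_out(
  steps=[
    [0,0,0.0002,0],
    [0,0,0.0004,0],
    [0,0,0.0006,0],
    [0,0,0.0006,0],
    [0,0,0.0006,0],
  ],
)

```text
time: 12.68
tcp_pos: [0.5301, -0.119, 0.1576]
ee_rot: [0.337, 3.122, -0.001]
wrist_force: [-1.6, 0.7, 6.9]
gripper_width: 0.133
```

```bash
python3 st.py
```

```text
12.6833 [ 0.5301 -0.119   0.1576] yaw 167.69 F [-1.6  0.7  6.9] T [0.156 0.431 0.009] q6 -1.64 w 0.133 tilt [ 0.0013 -0.0005]
```

The wafer is felt at TCP 0.158, with 7 N. I'll ease off to about 4 N and sweep clockwise.

carry_out(
  steps=[
    [0,0,-0.0005,0],
    [0,0,-0.0005,3],
    [0,0,-0.0005,6],
    [0,0,-0.0005,9],
    [0,0,-0.0005,12],
  ],
)

```text
time: 13.1
tcp_pos: [0.5302, -0.1186, 0.1573]
ee_rot: [0.665, 3.069, 0.001]
wrist_force: [0.9, 0.2, 3.6]
gripper_width: 0.133
```

```bash
python3 st.py
```

```text
13.1 [ 0.5302 -0.1186  0.1573] yaw 155.56 F [0.9 0.2 3.6] T [ 0.297 -0.095  0.057] q6 -1.43 w 0.133 tilt [0.0013 0.0003]
```

carry_out(
  steps=[
    [0,0,0,2],
    [0,0,0,4],
    [0,0,0,6],
    [0,0,0,8],
    [0,0,0,10],
  ],
)

```text
time: 13.52
tcp_pos: [0.5302, -0.1187, 0.1573]
ee_rot: [0.928, 3.0, 0.001]
wrist_force: [-0.0, 0.9, 3.4]
gripper_width: 0.132
```

```bash
python3 st.py
```

```text
13.5167 [ 0.5302 -0.1187  0.1573] yaw 145.61 F [-0.   0.9  3.4] T [ 0.271 -0.044  0.058] q6 -1.26 w 0.132 tilt [0.0012 0.0002]
```

carry_out(
  steps=[
    [0,0,0,1.5],
    [0,0,0,3],
    [0,0,0,4.5],
    [0,0,0,6],
    [0,0,0,6],
  ],
)

```text
time: 13.93
tcp_pos: [0.5301, -0.1187, 0.1573]
ee_rot: [1.083, 2.948, 0.001]
wrist_force: [0.2, 0.5, 2.7]
gripper_width: 0.13
```

carry_out(
  steps=[
    [0,0,0,1.5],
    [0,0,0,3],
    [0,0,0,4.5],
    [0,0,0,6],
    [0,0,0,6],
  ],
)

```text
time: 14.35
tcp_pos: [0.5301, -0.1188, 0.1573]
ee_rot: [1.235, 2.888, 0.001]
wrist_force: [0.5, 0.8, 3.7]
gripper_width: 0.13
```

```bash
python3 st.py
```

```text
14.35 [ 0.5301 -0.1188  0.1573] yaw 133.69 F [0.5 0.8 3.7] T [ 0.256 -0.055  0.011] q6 -1.05 w 0.13 tilt [0.001 0.   ]
```

carry_out(
  steps=[
    [0,0,0,1.5],
    [0,0,0,3],
    [0,0,0,4.5],
    [0,0,0,6],
    [0,0,0,6],
  ],
)

```text
time: 14.77
tcp_pos: [0.5301, -0.1188, 0.1574]
ee_rot: [1.384, 2.82, 0.001]
wrist_force: [0.6, 1.4, 4.7]
gripper_width: 0.136
```

carry_out(
  steps=[
    [0,0,0,1.5],
    [0,0,0,3],
    [0,0,0,4.5],
    [0,0,0,6],
    [0,0,0,6],
  ],
)

```text
time: 15.18
tcp_pos: [0.5301, -0.1188, 0.1575]
ee_rot: [1.529, 2.743, 0.0]
wrist_force: [-0.7, 1.5, 5.0]
gripper_width: 0.136
```

Run:
```python
from st import *
im,d=arm.read_camera("wrist");cv2.imwrite("pics/w6.png",im[120:290,230:400].repeat(3,0).repeat(3,1))
```

```text
15.1833 [ 0.5301 -0.1188  0.1575] yaw 121.73 F [-0.7  1.5  5. ] T [0.26  0.14  0.035] q6 -0.84 w 0.136 tilt [ 0.0009 -0.0001]
```

View pics/w6.png

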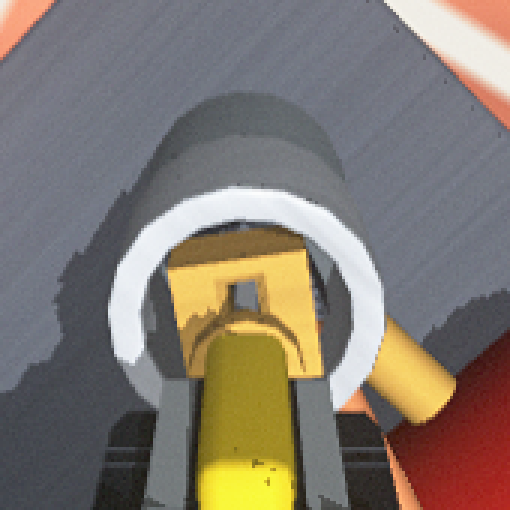

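The crop shows the plug turned with the key, lagging about 6°, and the collar still above it. It hasn't dropped, so I'll sweep back slowly under a light press.

carry_out(
  steps=[
    [0,0,0,-1.5],
    [0,0,0,-3],
    [0,0,0,-4.5],
    [0,0,0,-6],
    [0,0,0,-7],
  ],
)

```text
time: 15.65
tcp_pos: [0.5301, -0.1188, 0.1574]
ee_rot: [1.355, 2.833, 0.001]
wrist_force: [0.0, 1.9, 5.6]
gripper_width: 0.13
```

carry_out(
  steps=[
    [0,0,0,-1.5],
    [0,0,0,-3],
    [0,0,0,-4.5],
    [0,0,0,-6],
    [0,0,0,-6],
  ],
)

```text
time: 16.07
tcp_pos: [0.5302, -0.1188, 0.1571]
ee_rot: [1.206, 2.9, 0.001]
wrist_force: [1.0, 0.3, 3.3]
gripper_width: 0.133
```

carry_out(
  steps=[
    [0,0,0,-1.5],
    [0,0,0,-3],
    [0,0,0,-4.5],
    [0,0,0,-6],
    [0,0,0,-6],
  ],
)

```text
time: 16.48
tcp_pos: [0.53, -0.1187, 0.1567]
ee_rot: [-1.055, -2.959, -0.001]
wrist_force: [3.2, 2.3, 0.8]
gripper_width: 0.13
```

carry_out(
  steps=[
    [0,0,0,-1.5],
    [0,0,0,-3],
    [0,0,0,-4.5],
    [0,0,0,-6],
    [0,0,0,-6],
  ],
)

```text
time: 16.9
tcp_pos: [0.5298, -0.1187, 0.1566]
ee_rot: [-0.9, -3.01, -0.001]
wrist_force: [2.3, 1.5, 1.5]
gripper_width: 0.133
```

```bash
python3 st.py
```

```text
16.9 [ 0.5298 -0.1187  0.1566] yaw 146.71 F [2.3 1.5 1.5] T [ 0.421 -0.461 -0.029] q6 -1.28 w 0.133 tilt [-0.0003  0.0005]
```

It dropped a little at yaw ≈140, with Fz going to about 1 N. I'll turn slightly clockwise again while lowering.

carry_out(
  steps=[
    [0,0,0,1.5],
    [0,0,0,3],
    [0,0,0.0005,5],
    [0,0,0.001,5],
    [0,0,0.001,5],
  ],
)

```text
time: 17.32
tcp_pos: [0.5299, -0.1187, 0.156]
ee_rot: [1.03, 2.968, 0.001]
wrist_force: [1.5, 2.2, 2.4]
gripper_width: 0.131
```

```bash
python3 st.py
```

```text
17.3167 [ 0.5299 -0.1187  0.156 ] yaw 141.71 F [1.5 2.2 2.4] T [ 0.55  -0.317  0.016] q6 -1.19 w 0.131 tilt [0.0003 0.0003]
```

carry_out(
  steps=[
    [0,0,0.0003,1],
    [0,0,0.0006,2],
    [0,0,0.001,2],
    [0,0,0.001,2],
    [0,0,0.001,2],
  ],
)

```text
time: 17.73
tcp_pos: [0.53, -0.1188, 0.1551]
ee_rot: [1.082, 2.949, 0.0]
wrist_force: [1.8, 3.3, 3.3]
gripper_width: 0.133
```

```bash
python3 st.py
```

```text
17.7333 [ 0.53   -0.1188  0.1551] yaw 139.7 F [1.8 3.3 3.3] T [ 0.751 -0.437  0.102] q6 -1.16 w 0.133 tilt [0.0006 0.    ]
```

carry_out(
  steps=[
    [0,0.0005,0.0005,0],
    [0,0.0005,0.001,0],
    [0,0.0005,0.0015,0],
    [0,0.0005,0.002,0],
    [0,0.0005,0.002,0],
  ],
)

```text
time: 18.15
tcp_pos: [0.5301, -0.1186, 0.1528]
ee_rot: [-1.082, -2.949, 0.001]
wrist_force: [1.6, 1.6, 3.2]
gripper_width: 0.134
```

```bash
python3 st.py
```

```text
18.15 [ 0.5301 -0.1186  0.1528] yaw 139.69 F [1.6 1.6 3.2] T [ 0.322 -0.287  0.008] q6 -1.16 w 0.134 tilt [-0.0003 -0.0003]
```

It's sliding in at 3 N. Continuing.

carry_out(
  steps=[
    [0,0.0003,0.001,0],
    [0,0.0003,0.002,0],
    [0,0.0003,0.003,0],
    [0,0.0003,0.004,0],
    [0,0.0003,0.005,0],
  ],
)

```text
time: 18.57
tcp_pos: [0.5303, -0.1185, 0.1479]
ee_rot: [-1.083, -2.949, 0.001]
wrist_force: [-0.4, -1.5, 4.5]
gripper_width: 0.137
```

carry_out(
  steps=[
    [0,0,0.0007,0],
    [0,0,0.0014,0],
    [0,0,0.002,0],
    [0,0,0.0027,0],
    [0,0,0.0035,0],
  ],
)

```text
time: 18.98
tcp_pos: [0.5303, -0.1185, 0.1445]
ee_rot: [1.083, 2.949, -0.001]
wrist_force: [-1.5, -1.6, 4.7]
gripper_width: 0.132
```

```bash
python3 st.py
```

```text
18.9833 [ 0.5303 -0.1185  0.1445] yaw 139.68 F [-1.5 -1.6  4.7] T [-0.41   0.273  0.057] q6 -1.15 w 0.132 tilt [-0.     -0.0006]
```

carry_out(
  steps=[
    [0,-0.0002,0.0007,0],
    [0,-0.0002,0.0014,0],
    [0,-0.0002,0.002,0],
    [0,-0.0002,0.0025,0],
    [0,-0.0002,0.0025,0],
  ],
)

```text
time: 19.4
tcp_pos: [0.5303, -0.1185, 0.1423]
ee_rot: [1.082, 2.949, -0.0]
wrist_force: [-1.0, -2.1, 5.4]
gripper_width: 0.134
```

```bash
python3 st.py
```

```text
19.4 [ 0.5303 -0.1185  0.1423] yaw 139.69 F [-1.  -2.1  5.4] T [-0.407  0.314  0.063] q6 -1.15 w 0.134 tilt [ 0.0001 -0.0003]
```

carry_out(
  steps=[
    [0,0,0.0005,0],
    [0,0,0.001,0],
    [0,0,0.001,0],
    [0,0,0.001,0],
    [0,0,0.001,0],
  ],
)

```text
time: 19.82
tcp_pos: [0.5303, -0.1185, 0.1422]
ee_rot: [1.082, 2.948, -0.0]
wrist_force: [-4.4, -0.7, 11.6]
gripper_width: 0.132
```

```bash
python3 st.py
```

```text
19.8167 [ 0.5303 -0.1185  0.1422] yaw 139.69 F [-4.4 -0.7 11.6] T [-0.197  0.846  0.   ] q6 -1.15 w 0.132 tilt [ 0.0007 -0.0005]
```

Hard stop at 0.1422 where 0.142 was expected, so the key is fully home. I'll ease the press and turn clockwise.

carry_out(
  steps=[
    [0,0,-0.0007,0],
    [0,0,-0.0007,6],
    [0,0,-0.0007,12],
    [0,0,-0.0007,18],
    [0,0,-0.0007,24],
  ],
  squeeze=80,
)

```text
time: 20.23
tcp_pos: [0.5302, -0.1186, 0.1423]
ee_rot: [1.679, 2.655, -0.001]
wrist_force: [-3.2, -2.2, 8.6]
gripper_width: 0.127
```

carry_out(
  steps=[
    [0,0,0,6],
    [0,0,0,12],
    [0,0,0,18],
    [0,0,0,24],
    [0,0,0,28],
  ],
)

```text
time: 20.65
tcp_pos: [0.53, -0.1186, 0.1423]
ee_rot: [2.271, 2.17, -0.001]
wrist_force: [-5.3, -1.5, 9.6]
gripper_width: 0.13
```

```bash
python3 st.py
```

```text
20.65 [ 0.53   -0.1186  0.1423] yaw 87.39 F [-5.3 -1.5  9.6] T [-0.332  0.892  0.16 ] q6 -0.24 w 0.13 tilt [-0.0006 -0.0006]
```

carry_out(
  steps=[
    [0,0,0,3],
    [0,0,0,6],
    [0,0,0,9],
    [0,0,0,10],
    [0,0,0,10],
  ],
)

```text
time: 21.07
tcp_pos: [0.5299, -0.1186, 0.1423]
ee_rot: [-2.448, -1.969, 0.001]
wrist_force: [-3.8, -1.8, 9.1]
gripper_width: 0.126
```

```bash
python3 st.py
```

```text
21.0667 [ 0.5299 -0.1186  0.1423] yaw 77.63 F [-3.8 -1.8  9.1] T [-0.388  0.929  0.147] q6 -0.07 w 0.126 tilt [-0.0008 -0.0005]
```

carry_out(
  steps=[
    [0,0,-0.0003,1],
    [0,0,-0.0003,2],
    [0,0,-0.0003,3],
    [0,0,-0.0003,4],
    [0,0,-0.0003,4],
  ],
)

```text
time: 21.48
tcp_pos: [0.5299, -0.1186, 0.1423]
ee_rot: [-2.515, -1.883, 0.002]
wrist_force: [-3.4, -2.6, 7.3]
gripper_width: 0.132
```

```bash
python3 st.py
```

```text
21.4833 [ 0.5299 -0.1186  0.1423] yaw 73.64 F [-3.4 -2.6  7.3] T [-0.425  0.814  0.123] q6 -0.0 w 0.132 tilt [-0.001  -0.0004]
```

carry_out(
  steps=[
    [0,0,0,1],
    [0,0,0,2],
    [0,0,0,3],
    [0,0,0,4],
    [0,0,0,4],
  ],
)

```text
time: 21.9
tcp_pos: [0.5299, -0.1185, 0.1423]
ee_rot: [-2.579, -1.794, 0.002]
wrist_force: [-3.7, -2.5, 7.6]
gripper_width: 0.135
```

```bash
python3 st.py
```

```text
21.9 [ 0.5299 -0.1185  0.1423] yaw 69.66 F [-3.7 -2.5  7.6] T [-0.464  0.891  0.268] q6 0.07 w 0.135 tilt [-0.0011 -0.0004]
```

Torque jumped to 0.27 N m at 98° of hand turn. I'll add 2° more to confirm the stop, then look.

carry_out(
  steps=[
    [0,0,0,0.5],
    [0,0,0,1],
    [0,0,0,1.5],
    [0,0,0,2],
    [0,0,0,2],
  ],
)

```text
time: 22.32
tcp_pos: [0.5298, -0.1185, 0.1423]
ee_rot: [-2.609, -1.75, 0.002]
wrist_force: [-5.2, -1.4, 8.5]
gripper_width: 0.131
```

Run:
```python
from st import *
im,d=arm.read_camera("wrist");cv2.imwrite("pics/w7.png",im[100:300,220:420].repeat(3,0).repeat(3,1))
c=cam("wrist");k=8;x0,y0=220,100
h=cv2.cvtColor(cv2.resize(im[100:300,220:420],None,fx=k,fy=k,interpolation=cv2.INTER_CUBIC),cv2.COLOR_BGR2HSV)
im2,d2=arm.read_camera("top");cv2.imwrite("pics/t2.png",im2)
```

```text
22.3167 [ 0.5298 -0.1185  0.1423] yaw 67.7 F [-5.2 -1.4  8.5] T [-0.473  0.833  0.402] q6 0.1 w 0.131 tilt [-0.0012 -0.0005]
```

View pics/w7.png

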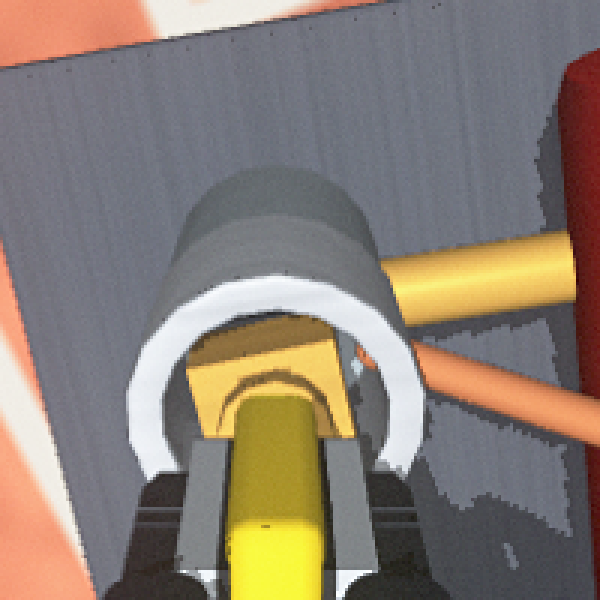

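The crop shows the collar flat on the plug and the plug about 12° behind the hand. That is 100° − 12° ≈ 88°, matching the 1.5 rad (86°) stop. Torque climbs steeply (0.12, 0.27, 0.40 N m), which also indicates the stop. Handing in.

Run:
```python
from st import *
a=np.load("top.npz")["im"];b=cv2.imread("pics/t2.png")
for n,(x0,x1,y0,y1) in dict(kettle=(115,190,150,225),pot=(462,508,180,222),mug=(312,348,98,140)).items(): print(n,cv2.absdiff(a,b)[y0:y1,x0:x1].mean().round(2))
print(arm.finish_job())
```

```text
22.4167 [ 0.5298 -0.1186  0.1423] yaw 67.72 F [-4.5 -1.5  8.2] T [-0.367  0.889  0.388] q6 0.1 w 0.13 tilt [-0.0012 -0.0005]
kettle 1.16
pot 1.07
mug 1.03
the job is handed in; nothing more can be done
None
```

I handed the job in at 22.4 s. The lever has been pumped three times, and the key is fully home, turned to its stop and still gripped.

- **Lever:** I pressed it to its lower stop three times. The pad was measured back at rest height (about 0.191 m) after each stroke.
- **Key:** I took the yellow key from the larger rack. It did not pass the wafer on the first clockwise sweep; it dropped in while turning back under about 3–5 N. It then slid down until the collar seated, at TCP 0.1422 m where 0.142 was expected.
- **Turn:** The hand turned 100° clockwise. The plug trails it by about 12°, so it sits at roughly 88°, which fits the 86° stop. Torque rose from 0.12 to 0.40 N m over the last few degrees, and the final reading was 0.39 N m.
- **Bystanders:** The kettle, clay pot and mug look unchanged between the first and last top views.

**Possible problems:**
- The second and third strokes hit the lower stop hard, with brief wrist forces of 55 and 60 N. That is under the 120 N wrist limit. Contact was at the fingertips rather than the gripper body, but it is above the 40 N figure given for the arm and body.
- While I was feeling for the wafer, the press reached 6.9 N, just under the 8 N limit. Seating the collar then took 11.6 N, after the blade was already through the wafer.

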